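Put the hole saws away by size on the safe top

ROBOT

A 6-joint arm with a two-finger parallel gripper is mounted at the origin on the work surface. World frame = base frame: x ahead of the robot, y to its left, z up, the work surface at z = 0. Lengths are in m, angles in rad, forces in N, time in s.
With the tool pointing down it reaches from about 0.375 to 0.9 m from the base axis. Payload 3.1 kg.
Tool frame: the origin (TCP) lies on the centre line of the jaws, within the pads' length; the fingertips stand robot.tip_reach ahead of it and the grasp point (between the pads) lies 8 mm behind it (robot.tip_reach is the distance from the TCP to the fingertips, in m); z points along the fingers, y is the line along which they close (so a half turn about z gives the same grasp; the last joint's range is limited). The gripper opens to 87 mm and grips with 3 to 60 N. Pads are 19 mm wide; open, the fingers measure 117 mm over their backs; the gripper's body (75 mm by 190 mm) begins 51 mm behind the grasp point.
Start: joints at [1.032, 0.527, 1.433, -0, 1.181, -0.178], TCP at [0.22, 0.585, 0.234] pointing down, gripper open.
Joint ranges: [-3.08, 3.08], [-0.75, 2.2], [0.22, 2.44], [-1.43, 4.57], [0, 2.65], [-2.85, 2.85]. Speed limits (rad/s): [2.79, 2.79, 3.14, 3.14, 3.14, 3.14].

INTERFACE

Orientations are given as a unit quaternion [x, y, z, w].
In Python, from rig import robot gives the robot as it stands.
- The arm moves only by the tool jog_arm, never from a script. Its argument "motion" is one flat list of numbers, 7 for each row, row after row: the shift along the tool's x, y, z scaled (see below), then the turn, a rotation vector about the tool's x, y, z scaled (see below), then the gripper's target within -1 to 1 (shut at 1, half-way at 0, fully open at -1). In form: [x, y, z, rx, ry, rz, hand, x, y, z, rx, ry, rz, hand, ...]. A call has 1 to 12 rows; each row shifts and turns the commanded pose from where the row before left it, along the tool's axes as they then stand; what a row does not reach is not made up. The controller multiplies each number of a shift by 4 cm and each number of a turn by 4 degrees. A row lasts 1/8 s, in which the tool goes at most 62.5 mm and 10.7 degrees, less where a joint would pass 70% of its speed; a pose out of reach is approached as far as the arm can. A call with a number of a shift or a turn outside -1 to 1 is refused whole. A call with a gripper value outside its range is refused whole. The fingers move at their own pace and stop on an object; "grip_force" is the grip in N (left out, the last holds). Time passes only in rows, so rows that do not move let the fingers close. It gives the time, the measured TCP pose, the force, the opening and the grip force at its end, in the units of the state.
- robot.get_obs(): the state, without advancing time (a new reading comes with each control period).
- robot.camera(name): name is "scene" or "top"; returns the picture (480x640x3 uint8, blue, green, red); there is no depth.
- robot.calibration(name): a dict with "fx", "fy", "cx", "cy" (pixels), "R" (3x3) and "t" (3): a world point X has camera coordinates R X + t. Camera axes: x right, y down, z forward; pixel columns grow to the right and rows downward; lengths in m; the calibration is good to about 2 mm. A picture is of the moment at which its call begins. calibration takes no time and is no camera call.
- robot.hand_in(): hands the job in; it is judged then, once.
The state is a dict: "time": time; "q": joint angles; "joint_velocities": joint speeds; "joint_torque": joint torques, N m; "position": TCP position; "tool_rot": TCP orientation; "ft_force": force on the tool from outside, world axes, zero at the start; "moment": the same for the moment, N m; "grip_width": finger opening in m; "grip_force": force on a finger pad.
Only numpy, scipy, OpenCV 4.12 (cv2) and the standard library are available. Lean on these libraries where they do the work, as an engineer would, in place of code of your own. Each camera call takes 0.05 s, during which the arm holds its last target. There are 200 camera calls.

TASK

The drilling is done: put the four hole saws away, each standing upright, teeth down, in the recess of its own holder: the smallest saw in the holder with the smallest recess, and so on up to the largest in the largest. Set each one down gently rather than dropping it, and leave the lock dial and the roll of tape where they lie.

Things in the scene. Friction and masses are not known exactly. Their poses are not given: they have to be found in the camera images.
- saw26_mid (a point): The smallest hole saw, loose, standing upright on its teeth: a bright steel cup 26 mm in diameter and 40 mm tall, closed and flat on top, with a round dark steel shank 12 mm in diameter standing 36 mm up from the middle of the top (76 mm tall in all). About 110 g. Take it by the shank. This point lies on its axis, half-way up the whole, 38 mm above the teeth and 2 mm below the cup's flat top; z points up along the shank.
- saw38_mid (a point): The second smallest hole saw, loose, standing upright on its teeth: a bright steel cup 38 mm in diameter and 40 mm tall, closed and flat on top, with a round dark steel shank 12 mm in diameter standing 36 mm up from the middle of the top (76 mm tall in all). About 170 g. Take it by the shank. This point lies on its axis, half-way up the whole, 38 mm above the teeth and 2 mm below the cup's flat top; z points up along the shank.
- saw50_mid (a point): The second largest hole saw, loose, standing upright on its teeth: a bright steel cup 50 mm in diameter and 40 mm tall, closed and flat on top, with a round dark steel shank 12 mm in diameter standing 36 mm up from the middle of the top (76 mm tall in all). About 250 g. Take it by the shank. This point lies on its axis, half-way up the whole, 38 mm above the teeth and 2 mm below the cup's flat top; z points up along the shank.
- saw62_mid (a point): The largest hole saw, loose, standing upright on its teeth: a bright steel cup 62 mm in diameter and 40 mm tall, closed and flat on top, with a round dark steel shank 12 mm in diameter standing 36 mm up from the middle of the top (76 mm tall in all). About 340 g. Take it by the shank. This point lies on its axis, half-way up the whole, 38 mm above the teeth and 2 mm below the cup's flat top; z points up along the shank.
- holder26: The holder with the smallest recess: a plain aluminium square block 90 x 90 x 16 mm clinging to the safe top (fixed), with one round dark-floored recess 42 mm in diameter in mid top, 10 mm deep, for the 26 mm hole saw (8 mm of room all round). All holders are alike outside. Origin at the middle of the underside; the recess floor is 6 mm and the top 16 mm above it; x and y run along the block's sides, z up.
- holder38: The holder with the second smallest recess: a plain aluminium square block 90 x 90 x 16 mm clinging to the safe top (fixed), with one round dark-floored recess 54 mm in diameter in mid top, 10 mm deep, for the 38 mm hole saw (8 mm of room all round). All holders are alike outside. Origin at the middle of the underside; the recess floor is 6 mm and the top 16 mm above it; x and y run along the block's sides, z up.
- holder50: The holder with the second largest recess: a plain aluminium square block 90 x 90 x 16 mm clinging to the safe top (fixed), with one round dark-floored recess 66 mm in diameter in mid top, 10 mm deep, for the 50 mm hole saw (8 mm of room all round). All holders are alike outside. Origin at the middle of the underside; the recess floor is 6 mm and the top 16 mm above it; x and y run along the block's sides, z up.
- holder62: The holder with the largest recess: a plain aluminium square block 90 x 90 x 16 mm clinging to the safe top (fixed), with one round dark-floored recess 78 mm in diameter in mid top, 10 mm deep, for the 62 mm hole saw (8 mm of room all round). All holders are alike outside. Origin at the middle of the underside; the recess floor is 6 mm and the top 16 mm above it; x and y run along the block's sides, z up.
- dial: Bystander: a loose aluminium combination-lock dial lying on its back, 62 mm in diameter, its knob 26 mm in diameter, 32 mm tall in all; no teeth and no shank. Origin at the middle of its underside, z up. Leave it alone.
- tape: Bystander: a loose roll of black tape lying flat, 60 mm outside and 38 mm inside diameter, 19 mm tall. Origin at the middle of its underside, z up. Leave it alone.
Mind the look-alikes: they are no part of the job. Leave any red look-alike of the part that bears saw50_mid alone.

How it is judged:
By the outcome, as a careful person would: the job done as asked, in the order asked, and still so for the second after the job is handed in, with the robot touching nothing.
It also fails if it takes over 96 s, if anything falls off the work surface, if the arm or the gripper's body presses on something with over 40 N, if the wrist force passes 120 N, or if a joint passes its speed limit or range.

## Working session

There is one attempt and no reset: what is moved stays moved. The work goes in short steps, Python scripts to look and compute and a tool call to move; the robot and the scene stay as the last step left them, time stands still between calls to the robot, and variables do not carry over. Pictures are saved under pics/ and viewed, at most 14 in all, crops included, and the job is handed in when it is done.

Besides the shell and the picture viewer there is one more tool, called as name(argument=value, ...), one argument or row to a line, values as JSON. jog_arm: Moves the arm, as the interface text tells. Shifts and turns lie within -1 to 1; 1 stands for 4 cm of shift or 4 degrees of turn. Its arguments: {"type":"object","properties":{"motion":{"type":"array","items":{"type":"number"}},"grip_force":{"type":"number"}},"required":["motion"]}

```bash
mkdir -p pics; ls; python3 - <<'E'
from rig import robot
import cv2
for n in("scene","top"):
    cv2.imwrite(f"pics/{n}0.png",robot.camera(n)); c=robot.calibration(n); print(n,c)
print(robot.get_obs(),robot.tip_reach)
E
```

```text
pics
scene {'fx': 607.7608947992262, 'fy': 607.7608947992262, 'cx': 315.59596616728805, 'cy': 247.66783012295699, 'R': array([[-0.86710848,  0.4979575 ,  0.01269706],
       [ 0.26641845,  0.48515881, -0.83285181],
       [-0.4208849 , -0.71879014, -0.55335038]]), 't': array([ 0.47503091, -0.11268436,  1.52251267])}
top {'fx': 503.2521894844062, 'fy': 503.2521894844062, 'cx': 316.6070816834204, 'cy': 253.1860369478183, 'R': array([[-0.01393765, -0.99972932, -0.01862897],
       [-0.98957635,  0.01646199, -0.1430652 ],
       [ 0.14333314,  0.01644079, -0.98953793]]), 't': array([0.02210224, 0.58150529, 1.01182911])}
{'time': 0.1, 'q': array([ 1.03251649e+00,  5.28379668e-01,  1.43376774e+00,  1.71031498e-05,
        1.18137017e+00, -1.78515623e-01]), 'joint_velocities': array([ 0.00071451, -0.00255747, -0.00451652,  0.00030435,  0.00038431,
        0.00145418]), 'joint_torque': array([-5.09654801e-04, -4.40983951e+01, -1.77149677e+01,  6.35146047e-02,
        5.33939071e-02, -3.10357700e-05]), 'position': array([0.21968469, 0.58445019, 0.23266752]), 'tool_rot': array([ 1.78916701e-01,  9.83863755e-01, -8.98532143e-04, -3.45012126e-04]), 'ft_force': array([-0.11494563, -0.42327775, -0.80482391]), 'moment': array([ 0.04780821, -0.02213515, -0.00335087]), 'grip_force': 0.0, 'grip_width': 0.0869287505482365} 0.011
```

View pics/top0.png

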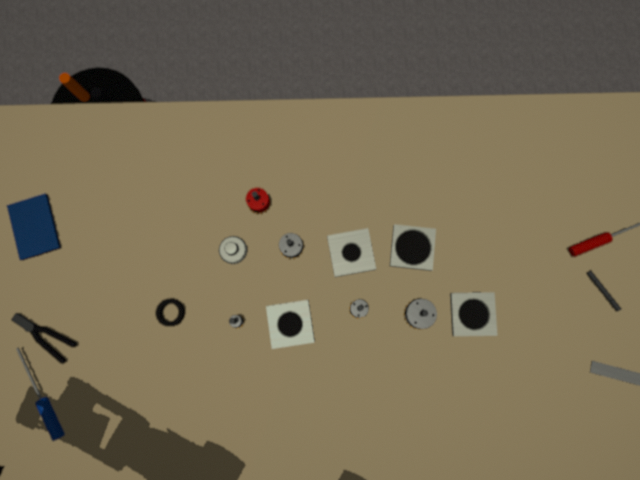

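View pics/scene0.png

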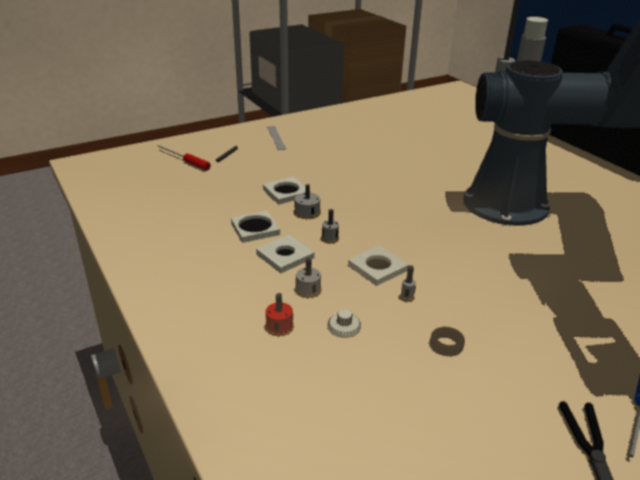

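Top view shows the objects. Saws: 26 at (236,321), 38 at (359,308), 50 at (291,245) in grey, 62 at (421,313). Red look-alike at (258,200), dial at (232,249), tape at (171,312). Recesses, by size: 26 at (351,252), 38 at (290,323), 50 at (474,314), 62 at (413,247). I'll confirm in one enlarged crop while measuring.

```bash
cat > h.py <<'E'
import numpy as np, cv2
from rig import robot
def cast(n,uv,z):
    c=robot.calibration(n); R,t=c["R"],c["t"]
    d=R.T@np.array([(uv[0]-c["cx"])/c["fx"],(uv[1]-c["cy"])/c["fy"],1]); o=-R.T@t
    return o+d*(z-o[2])/d[2]
def proj(n,X):
    c=robot.calibration(n); p=c["R"]@np.array(X)+c["t"]
    return np.array([c["cx"]+c["fx"]*p[0]/p[2],c["cy"]+c["fy"]*p[1]/p[2]])
E
python3 - <<'E'
from h import *
im=cv2.imread("pics/top0.png"); hsv=cv2.cvtColor(im,cv2.COLOR_BGR2HSV)
x0,y0,x1,y1=200,180,510,360
low=((hsv[...,1]<70)|(hsv[...,2]<55)).astype(np.uint8)   # grey metal or dark
dark=(hsv[...,2]<60).astype(np.uint8)
for nm,m,z in(("metal",low,.04),("dark",dark,.012)):
    n,l,s,c=cv2.connectedComponentsWithStats(m)
    for i in range(1,n):
        if s[i,4]>8 and x0<c[i][0]<x1 and y0<c[i][1]<y1:
            print(nm,s[i],c[i].round(1),cast("top",c[i],z)[:2].round(4),"d_mm",round(2e3*np.sqrt(s[i,4]/np.pi)/503*.98,1))
cv2.imwrite("pics/crop0.png",cv2.resize(im[y0:y1,x0:x1],None,fx=2.5,fy=2.5,interpolation=cv2.INTER_CUBIC))
E
```

```text
metal [253 193   6   7  26] [255.7 195.9] [0.708  0.1419] d_mm 11.2
metal [ 389  224   48   47 1914] [412.7 247. ] [ 0.5918 -0.1882] d_mm 96.2
metal [ 327  227   50   51 1902] [351.1 252.1] [ 0.5831 -0.059 ] d_mm 95.9
metal [278 232  25  26 480] [290.3 244.4] [0.6018 0.0684] d_mm 48.2
metal [218 236  29  28 638] [232.4 249.5] [0.5929 0.1906] d_mm 55.5
metal [ 450  292   48   45 2046] [473.4 314. ] [ 0.4508 -0.3065] d_mm 99.4
metal [ 265  299   50   51 2020] [289.6 323.9] [0.4359 0.0709] d_mm 98.8
metal [350 299  19  19 284] [359.1 307.9] [ 0.4667 -0.0728] d_mm 37.0
metal [405 298  33  31 782] [421.1 313.3] [ 0.4537 -0.1997] d_mm 61.5
metal [229 315  15  13 155] [235.6 320.7] [0.444  0.1825] d_mm 27.4
dark [254 193   6   7  26] [255.9 196.2] [0.7148 0.1452] d_mm 11.2
dark [264 201   6   9  13] [267.3 205.4] [0.6936 0.1201] d_mm 7.9
dark [396 230  34  34 903] [412.7 246.8] [ 0.5965 -0.1931] d_mm 66.1
dark [288 241   5   5  19] [290.  243.1] [0.6091 0.071 ] d_mm 9.6
dark [343 244  17  17 234] [351.  251.9] [ 0.5877 -0.0604] d_mm 33.6
dark [459 300  30  29 683] [473.6 313.9] [ 0.4516 -0.315 ] d_mm 57.5
dark [420 310   7   6  26] [422.7 312.3] [ 0.4563 -0.2084] d_mm 11.2
dark [278 312  24  24 435] [289.6 323.8] [0.4363 0.0728] d_mm 45.9
dark [240 316   4   7  15] [241.9 318.7] [0.4483 0.1742] d_mm 8.5
dark [233 318   5   5  18] [234.9 319.9] [0.446 0.189] d_mm 9.3
```

View pics/crop0.png

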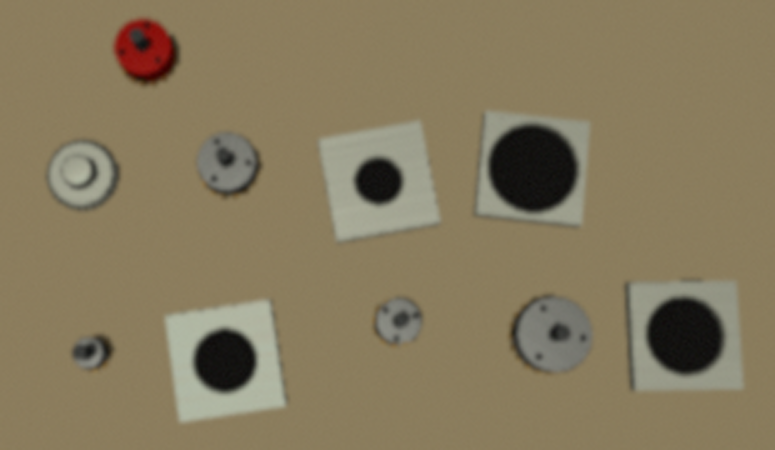

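Crop confirms: grey 50 mm saw is at crop (228,162), i.e. px (291,245). The red one at crop (145,48) is the look-alike to leave. The dial at (82,174) has no teeth or shank. The four recesses clearly rank by size. Now I'll cross-check against the scene view.

```bash
cat >> h.py <<'E'
S={26:(235.6,320.7),38:(359.1,307.9),50:(290.3,244.4),62:(421.1,313.3)}
H={26:(351.1,252.1),38:(289.6,323.9),50:(473.4,314.),62:(412.7,247.)}
saw={k:cast("top",v,.038)[:2] for k,v in S.items()}
hol={k:cast("top",v,.016)[:2] for k,v in H.items()}
E
python3 - <<'E'
from h import *
im=cv2.imread("pics/scene0.png"); t=cv2.imread("pics/top0.png")
def rays(a,b):  # two-view point
    A=[];B=[]
    for n,uv in(("top",a),("scene",b)):
        c=robot.calibration(n);R,tt=c["R"],c["t"]
        P=np.diag([1,1,1.])@np.array([[c["fx"],0,c["cx"]],[0,c["fy"],c["cy"]],[0,0,1]])@np.c_[R,tt];A.append(P)
    X=cv2.triangulatePoints(A[0],A[1],np.array(a,float),np.array(b,float)).ravel();return X[:3]/X[3]
g=cv2.cvtColor(im,cv2.COLOR_BGR2HSV)[...,2]
for k in saw:
    print(k,"saw",saw[k].round(4),"hol",hol[k].round(4),"tip in scene",proj("scene",[*saw[k],.076]).round(1),"top of cup",proj("scene",[*saw[k],.04]).round(1))
    for p,z in((saw[k],.076),(saw[k],.04)):
        cv2.circle(im,tuple(int(round(v*16)) for v in proj("scene",[*p,z])),8,(0,255,0),-1,shift=4)
    cv2.circle(im,tuple(int(round(v*16)) for v in proj("scene",[*hol[k],.016])),8,(0,255,255),-1,shift=4)
cv2.imwrite("pics/chk.png",cv2.resize(im[165:325,220:430],None,fx=3.5,fy=3.5,interpolation=cv2.INTER_CUBIC))
E
```

```text
26 saw [0.4441 0.1828] hol [ 0.5867 -0.0603] tip in scene [410.8 263.9] top of cup [408.9 279. ]
38 saw [ 0.4667 -0.0729] hol [0.4361 0.0726] tip in scene [331.5 208.1] top of cup [331.1 222.1]
50 saw [0.602  0.0685] hol [ 0.4512 -0.3134] tip in scene [309.5 256.8] top of cup [309.3 271.8]
62 saw [ 0.4538 -0.2001] hol [ 0.5955 -0.1924] tip in scene [308.3 183.1] top of cup [308.3 196.6]
```

View pics/chk.png

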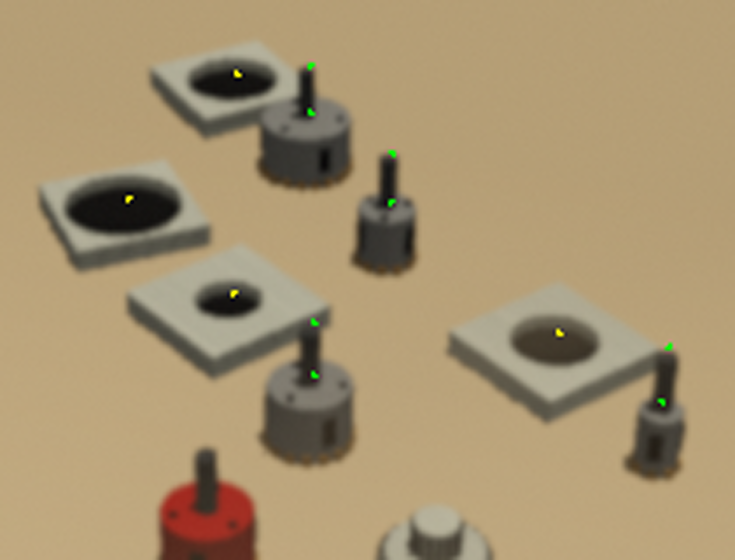

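jog_arm(
  motion=[0, 0, 0, 0, 0, -0.86, -0.2, 0, 0, 0, 0, 0, -0.86, -0.2, 0, 0, 0, 0, 0, -0.86, -0.2, 0, 0, 0, 0, 0, -0.86, -0.2, 0, 0, 0, 0, 0, -0.86, -0.2, 0, 0, 0, 0, 0, -0.86, -0.2],
  grip_force=25,
)

```text
time: 0.85
position: [0.2198, 0.5846, 0.2329]
tool_rot: [-0.001, 1.0, -0.001, -0.0]
ft_force: [0.4, -0.3, -0.6]
grip_width: 0.0529
grip_force: 0.0
```

Marked points lie within about 1 px (2 mm) of the shanks and recess centres, which is enough. Going above saw 26.

jog_arm(
  motion=[-0.56, -1, 0, 0, 0, 0, -0.2, -0.56, -1, 0, 0, 0, 0, -0.2, -0.56, -1, 0, 0, 0, 0, -0.2, -0.56, -1, 0, 0, 0, 0, -0.2, -0.56, -1, 0, 0, 0, 0, -0.2, -0.56, -1, 0, 0, 0, 0, -0.2, -0.56, -1, 0, 0, 0, 0, -0.2, -0.56, -1, 0, 0, 0, 0, -0.2, -0.56, -1, 0, 0, 0, 0, -0.2, -0.56, -1, 0, 0, 0, 0, -0.2, 0, 0, 0.9, 0, 0, 0, -0.2, 0, 0, 0.9, 0, 0, 0, -0.2],
)

```text
time: 2.35
position: [0.4449, 0.1843, 0.1609]
tool_rot: [0.001, 1.0, 0.0, 0.001]
ft_force: [-0.5, 0.9, 0.8]
grip_width: 0.0522
grip_force: 0.0
```

jog_arm(
  motion=[0, 0, 0.8, 0, 0, 0, -0.2, 0, 0, 0.6, 0, 0, 0, -0.2, 0, 0, 0, 0, 0, 0, -0.2, 0, 0, 0, 0, 0, 0, -0.2],
)

```text
time: 2.85
position: [0.4446, 0.1852, 0.106]
tool_rot: [-0.0, 1.0, 0.0, 0.0]
ft_force: [0.8, 0.6, -0.0]
grip_width: 0.0522
grip_force: 0.0
```

```bash
cat > look.py <<'E'
import sys
from h import *
f,*b=sys.argv[1:]
o=[]
for n in ("top","scene"):
    im=robot.camera(n); p=proj(n,robot.get_obs()["position"]).astype(int)
    x=np.clip(p[0]-50,0,540); y=np.clip(p[1]-50,0,380)
    o.append(cv2.resize(im[y:y+100,x:x+100],(400,400),interpolation=cv2.INTER_CUBIC)); print(n,"crop",x,y)
cv2.imwrite("pics/"+f,np.hstack(o))
E
python3 look.py a.png
```

```text
top crop 178 269
scene crop 362 201
```

View pics/a.png

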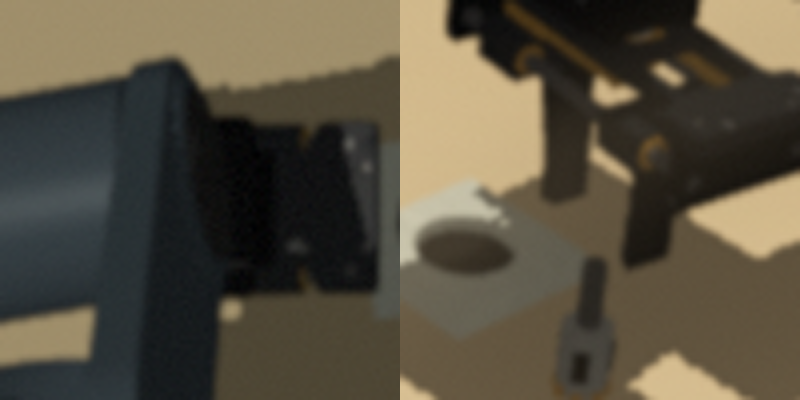

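The scene half shows the open jaws straddling the shank (tip at (595,260)). The jaws' middle is about 2 px to its right, so I shift slightly (+2 mm x, −2 mm y), descend and close.

jog_arm(
  motion=[-0.05, -0.05, 0.4, 0, 0, 0, -0.2, 0, 0, 0.4, 0, 0, 0, -0.2, 0, 0, 0.3, 0, 0, 0, -0.2, 0, 0, 0.15, 0, 0, 0, -0.2, 0, 0, 0, 0, 0, 0, -0.2, 0, 0, 0, 0, 0, 0, 1, 0, 0, 0, 0, 0, 0, 1, 0, 0, 0, 0, 0, 0, 1, 0, 0, 0, 0, 0, 0, 1, 0, 0, 0, 0, 0, 0, 1, 0, 0, 0, 0, 0, 0, 1],
  grip_force=25,
)

```text
time: 4.32
position: [0.4461, 0.183, 0.0555]
tool_rot: [-0.0, 1.0, -0.0, -0.0]
ft_force: [0.5, 0.0, -0.5]
grip_width: 0.0109
grip_force: 25.0
```

jog_arm(
  motion=[0, 0, -0.5, 0, 0, 0, 1, 0, 0, -1, 0, 0, 0, 1, 0, 0, -1, 0, 0, 0, 1, -0.5, -0.87, 0, 0, 0, 0, 1, -0.5, -0.87, 0, 0, 0, 0, 1, -0.5, -0.87, 0, 0, 0, 0, 1, -0.5, -0.87, 0, 0, 0, 0, 1, -0.5, -0.87, 0, 0, 0, 0, 1, -0.5, -0.87, 0, 0, 0, 0, 1, -0.5, -0.87, 0, 0, 0, 0, 1, 0, 0, 1, 0, 0, 0, 1, 0, 0, 0.5, 0, 0, 0, 1],
)

```text
time: 5.82
position: [0.5849, -0.0608, 0.0935]
tool_rot: [0.0, 1.0, 0.001, -0.002]
ft_force: [-0.4, -0.2, -1.0]
grip_width: 0.0114
grip_force: 25.0
```

jog_arm(
  motion=[0, 0, 0, 0, 0, 0, 1, 0, 0, 0, 0, 0, 0, 1],
)

```text
time: 6.08
position: [0.5867, -0.0605, 0.096]
tool_rot: [-0.0, 1.0, -0.0, 0.0]
ft_force: [0.2, -0.6, -1.4]
grip_width: 0.011
grip_force: 25.0
```

```bash
python3 look.py b.png
```

```text
top crop 303 196
scene crop 235 165
```

View pics/b.png

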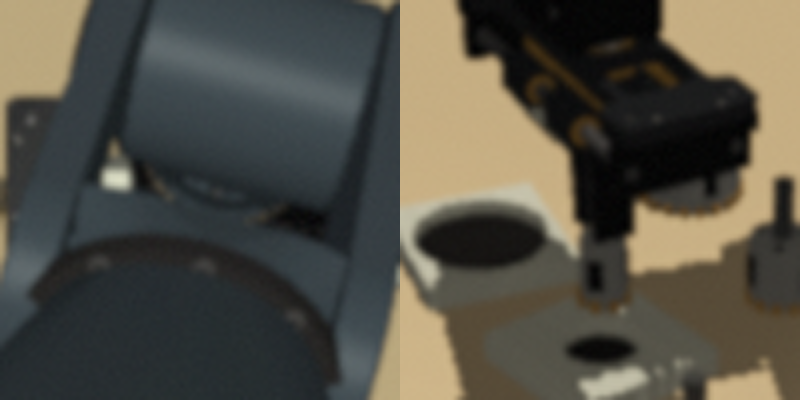

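The scene half shows saw 26 held upright, bottom at (604,298), over its recess whose opening is centred near (601,341). It is aligned within about 1 px, so I lower it.

jog_arm(
  motion=[0, 0, 0.3, 0, 0, 0, 1, 0, 0, 0.25, 0, 0, 0, 1, 0, 0, 0.15, 0, 0, 0, 1, 0, 0, 0.08, 0, 0, 0, 1, 0, 0, 0.04, 0, 0, 0, 1, 0, 0, 0.03, 0, 0, 0, 1, 0, 0, 0, 0, 0, 0, 1, 0, 0, 0, 0, 0, 0, 1],
)

```text
time: 7.18
position: [0.5864, -0.0605, 0.0618]
tool_rot: [-0.0, 1.0, -0.0, 0.0]
ft_force: [0.4, -0.2, -1.4]
grip_width: 0.0111
grip_force: 25.0
```

jog_arm(
  motion=[0, 0, 0.01, 0, 0, 0, 1, 0, 0, 0.01, 0, 0, 0, 1, 0, 0, 0, 0, 0, 0, 1],
)

```text
time: 7.55
position: [0.5866, -0.0605, 0.0614]
tool_rot: [-0.0, 1.0, -0.0, 0.0]
ft_force: [-0.6, 0.9, 5.1]
grip_width: 0.0116
grip_force: 25.0
```

jog_arm(
  motion=[0, 0, 0, 0, 0, 0, 0.6, 0, 0, 0, 0, 0, 0, 0.3, 0, 0, 0, 0, 0, 0, -0.2, 0, 0, 0, 0, 0, 0, -0.2, 0, 0, -0.7, 0, 0, 0, -0.2, 0, 0, -0.8, 0, 0, 0, -0.2, 1, -0.11, 0, 0, 0, 0, -0.2, 1, -0.11, 0, 0, 0, 0, -0.2, 0.97, -0.11, 0, 0, 0, 0, -0.2, 0, 0, 0.4, 0, 0, 0, -0.2, 0, 0, 0, 0, 0, 0, -0.2, 0, 0, 0, 0, 0, 0, -0.2],
)

```text
time: 9.05
position: [0.4683, -0.074, 0.105]
tool_rot: [-0.0, 1.0, -0.0, 0.0]
ft_force: [0.1, 0.7, 0.8]
grip_width: 0.0523
grip_force: 0.0
```

```bash
python3 look.py c.png
```

```text
top crop 311 255
scene crop 280 146
```

View pics/c.png

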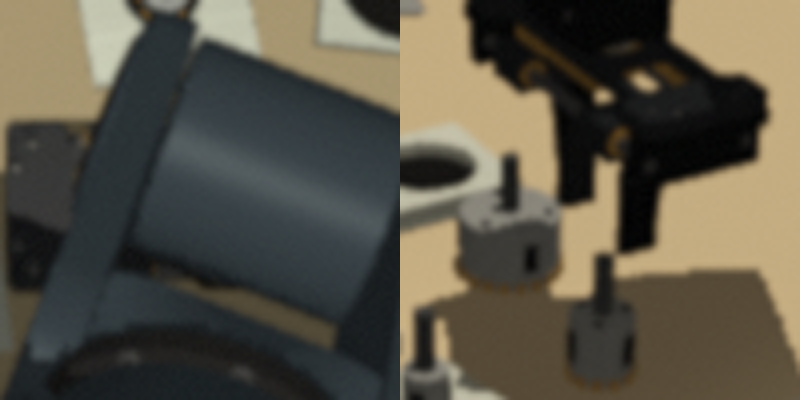

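Jaws' tips (mid about (606,224)) sit right above the shank of saw 38 (604,256). Descend and grip.

jog_arm(
  motion=[0, 0, 0.5, 0, 0, 0, -0.2, 0, 0, 0.4, 0, 0, 0, -0.2, 0, 0, 0.22, 0, 0, 0, -0.2, 0, 0, 0.1, 0, 0, 0, -0.2, 0, 0, 0, 0, 0, 0, -0.2, 0, 0, 0, 0, 0, 0, 1, 0, 0, 0, 0, 0, 0, 1, 0, 0, 0, 0, 0, 0, 1, 0, 0, 0, 0, 0, 0, 1, 0, 0, 0, 0, 0, 0, 1, 0, 0, 0, 0, 0, 0, 1],
)

```text
time: 10.52
position: [0.4673, -0.0736, 0.0558]
tool_rot: [-0.0, 1.0, 0.0, -0.0]
ft_force: [-0.7, -0.3, -1.8]
grip_width: 0.0111
grip_force: 24.9
```

jog_arm(
  motion=[0, 0, -0.5, 0, 0, 0, 1, 0, 0, -1, 0, 0, 0, 1, 0.2, 0.92, 0, 0, 0, 0, 1, 0.2, 0.92, 0, 0, 0, 0, 1, 0.2, 0.92, 0, 0, 0, 0, 1, 0.2, 0.92, 0, 0, 0, 0, 1, 0, 0, 0.5, 0, 0, 0, 1, 0, 0, 0, 0, 0, 0, 1, 0, 0, 0, 0, 0, 0, 1],
)

```text
time: 11.65
position: [0.4356, 0.0732, 0.0961]
tool_rot: [0.0, 1.0, -0.0, -0.0]
ft_force: [-0.5, -0.1, -1.6]
grip_width: 0.0112
grip_force: 24.9
```

```bash
python3 look.py d.png
```

```text
top crop 236 273
scene crop 331 177
```

View pics/d.png

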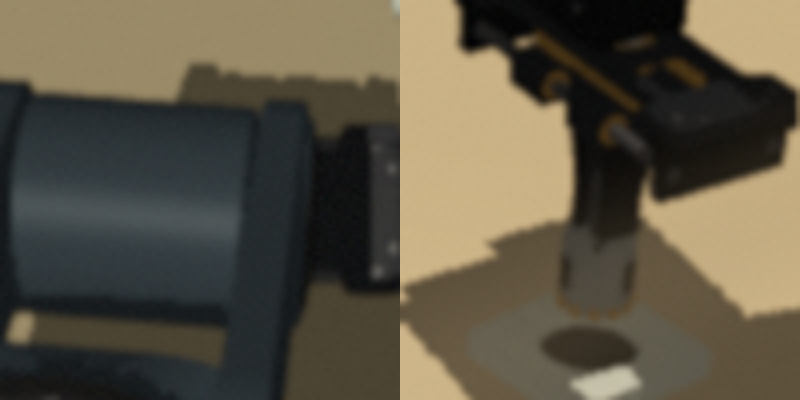

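Saw 38 hangs at (596,300), directly above its recess (opening about (590,340)). Aligned within 1 px; lowering.

jog_arm(
  motion=[0, 0, 0.3, 0, 0, 0, 1, 0, 0, 0.25, 0, 0, 0, 1, 0, 0, 0.15, 0, 0, 0, 1, 0, 0, 0.08, 0, 0, 0, 1, 0, 0, 0.04, 0, 0, 0, 1, 0, 0, 0.02, 0, 0, 0, 1, 0, 0, 0.01, 0, 0, 0, 1, 0, 0, 0, 0, 0, 0, 1, 0, 0, 0.01, 0, 0, 0, 1, 0, 0, 0, 0, 0, 0, 1],
)

```text
time: 13.0
position: [0.4356, 0.0735, 0.0618]
tool_rot: [-0.0, 1.0, -0.0, 0.0]
ft_force: [0.3, 0.9, 0.6]
grip_width: 0.0112
grip_force: 24.9
```

jog_arm(
  motion=[0, 0, 0.01, 0, 0, 0, 1, 0, 0, 0, 0, 0, 0, 1],
)

```text
time: 13.25
position: [0.4357, 0.0736, 0.0617]
tool_rot: [-0.0, 1.0, 0.0, 0.0]
ft_force: [-0.7, 1.8, 4.6]
grip_width: 0.0113
grip_force: 24.9
```

jog_arm(
  motion=[0, 0, 0, 0, 0, 0, 0.6, 0, 0, 0, 0, 0, 0, 0.3, 0, 0, 0, 0, 0, 0, -0.2, 0, 0, 0, 0, 0, 0, -0.2, 0, 0, -0.7, 0, 0, 0, -0.2, 0, 0, -0.8, 0, 0, 0, -0.2, -0.9, -0.03, 0, 0, 0, 0, -0.2, -0.9, -0.03, 0, 0, 0, 0, -0.2, -0.9, -0.03, 0, 0, 0, 0, -0.2, -0.9, -0.03, 0, 0, 0, 0, -0.2, -0.58, -0.03, 0, 0, 0, 0, -0.2, 0, 0, 0.4, 0, 0, 0, -0.2],
)

```text
time: 14.75
position: [0.6052, 0.0672, 0.1055]
tool_rot: [-0.0, 1.0, -0.0, 0.002]
ft_force: [-0.3, -0.0, 1.1]
grip_width: 0.0521
grip_force: 0.0
```

jog_arm(
  motion=[0, 0, 0, 0, 0, 0, -0.2, 0, 0, 0, 0, 0, 0, -0.2],
)

```text
time: 15.0
position: [0.6007, 0.0678, 0.1044]
tool_rot: [-0.0, 1.0, 0.0, -0.002]
ft_force: [-0.1, -0.7, -0.1]
grip_width: 0.0523
grip_force: 0.0
```

```bash
python3 look.py e.png
```

```text
top crop 238 189
scene crop 259 193
```

View pics/e.png

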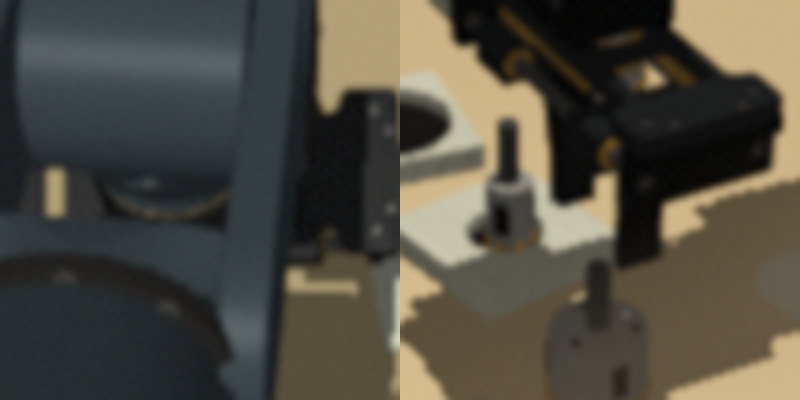

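Saw 26 stands in its recess at (510,215). Jaws' tips (mid (605,228)) straddle the saw-50 shank at (598,264), about 1.5 px off while the arm was still settling. Small correction, descend and grip.

jog_arm(
  motion=[-0.04, 0.03, 0.3, 0, 0, 0, -0.2, 0, 0, 0.4, 0, 0, 0, -0.2, 0, 0, 0.32, 0, 0, 0, -0.2, 0, 0, 0.15, 0, 0, 0, -0.2, 0, 0, 0, 0, 0, 0, -0.2, 0, 0, 0, 0, 0, 0, -0.2, 0, 0, 0, 0, 0, 0, 1, 0, 0, 0, 0, 0, 0, 1, 0, 0, 0, 0, 0, 0, 1, 0, 0, 0, 0, 0, 0, 1, 0, 0, 0, 0, 0, 0, 1, 0, 0, 0, 0, 0, 0, 1],
  grip_force=30,
)

```text
time: 16.6
position: [0.604, 0.0688, 0.0582]
tool_rot: [-0.0, 1.0, 0.0, -0.0]
ft_force: [1.1, 0.1, -0.2]
grip_width: 0.0111
grip_force: 30.0
```

jog_arm(
  motion=[0, 0, -0.5, 0, 0, 0, 1, 0, 0, -1, 0, 0, 0, 1, 0, 0, -1, 0, 0, 0, 1, 0, 0, -0.2, 0, 0, 0, 1],
)

```text
time: 17.1
position: [0.6058, 0.0686, 0.1686]
tool_rot: [-0.0, 1.0, -0.0, 0.003]
ft_force: [0.7, -0.0, -2.7]
grip_width: 0.0112
grip_force: 30.0
```

jog_arm(
  motion=[0.318, -0.797, 0, 0, 0, 0, 1, 0.318, -0.797, 0, 0, 0, 0, 1, 0.318, -0.797, 0, 0, 0, 0, 1, 0.318, -0.797, 0, 0, 0, 0, 1, 0.318, -0.797, 0, 0, 0, 0, 1, 0.318, -0.797, 0, 0, 0, 0, 1, 0.318, -0.797, 0, 0, 0, 0, 1, 0.318, -0.797, 0, 0, 0, 0, 1, 0.318, -0.797, 0, 0, 0, 0, 1, 0.318, -0.797, 0, 0, 0, 0, 1, 0.318, -0.797, 0, 0, 0, 0, 1, 0.318, -0.797, 0, 0, 0, 0, 1],
)

```text
time: 18.6
position: [0.4503, -0.314, 0.1645]
tool_rot: [-0.0, 1.0, 0.001, -0.001]
ft_force: [0.3, 0.1, -2.6]
grip_width: 0.0109
grip_force: 30.0
```

jog_arm(
  motion=[0, 0, 0.7, 0, 0, 0, 1, 0, 0, 0.7, 0, 0, 0, 1, 0, 0, 0.3, 0, 0, 0, 1, 0, 0, 0, 0, 0, 0, 1, 0, 0, 0, 0, 0, 0, 1],
)

```text
time: 19.23
position: [0.4523, -0.3142, 0.0989]
tool_rot: [-0.0, 1.0, -0.0, 0.0]
ft_force: [-0.1, 0.2, -2.6]
grip_width: 0.0115
grip_force: 30.0
```

```bash
python3 look.py f.png
```

```text
top crop 436 262
scene crop 236 105
```

View pics/f.png

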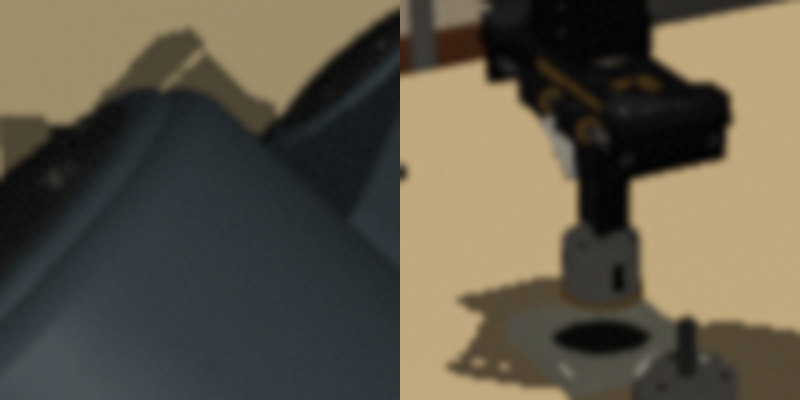

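Saw 50 hangs at (601,290) over its recess (opening about (601,327)). Aligned; lowering.

jog_arm(
  motion=[0, 0, 0.3, 0, 0, 0, 1, 0, 0, 0.25, 0, 0, 0, 1, 0, 0, 0.15, 0, 0, 0, 1, 0, 0, 0.08, 0, 0, 0, 1, 0, 0, 0.04, 0, 0, 0, 1, 0, 0, 0.02, 0, 0, 0, 1, 0, 0, 0.01, 0, 0, 0, 1, 0, 0, 0, 0, 0, 0, 1, 0, 0, 0.01, 0, 0, 0, 1, 0, 0, 0, 0, 0, 0, 1],
)

```text
time: 20.58
position: [0.4519, -0.3139, 0.0642]
tool_rot: [-0.0, 1.0, -0.0, 0.0]
ft_force: [-0.4, 0.2, -1.7]
grip_width: 0.011
grip_force: 30.0
```

jog_arm(
  motion=[0, 0, 0.01, 0, 0, 0, 1, 0, 0, 0.01, 0, 0, 0, 1, 0, 0, 0, 0, 0, 0, 1],
)

```text
time: 20.95
position: [0.4519, -0.3138, 0.064]
tool_rot: [-0.0, 1.0, -0.0, 0.0]
ft_force: [0.0, 2.0, 5.4]
grip_width: 0.011
grip_force: 30.0
```

jog_arm(
  motion=[0, 0, 0, 0, 0, 0, 0.6, 0, 0, 0, 0, 0, 0, 0.3, 0, 0, 0, 0, 0, 0, -0.2, 0, 0, 0, 0, 0, 0, -0.2, 0, 0, -0.7, 0, 0, 0, -0.2, 0, 0, -0.8, 0, 0, 0, -0.2, -0.07, 0.94, 0, 0, 0, 0, -0.2, 0, 0.94, 0, 0, 0, 0, -0.2, 0, 0.94, 0, 0, 0, 0, -0.2, 0, 0, 0.4, 0, 0, 0, -0.2, 0, 0, 0, 0, 0, 0, -0.2, 0, 0, 0, 0, 0, 0, -0.2],
)

```text
time: 22.45
position: [0.4548, -0.2016, 0.1073]
tool_rot: [-0.0, 1.0, -0.0, 0.0]
ft_force: [-0.4, 0.4, 0.1]
grip_width: 0.0521
grip_force: 0.0
```

```bash
python3 look.py g.png
```

```text
top crop 378 261
scene crop 257 120
```

View pics/g.png

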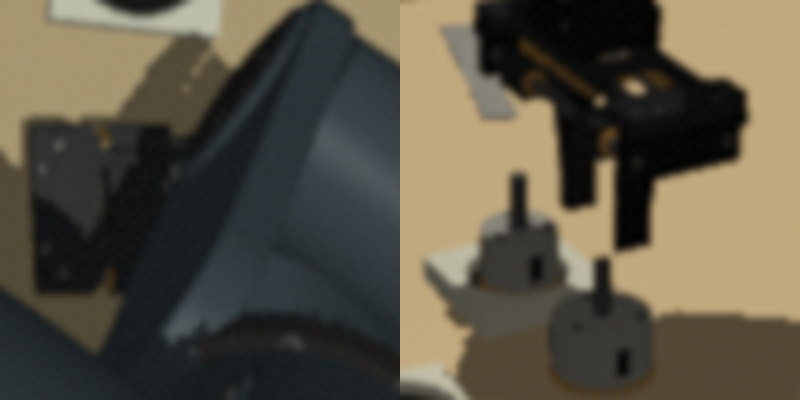

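Saw 50 stands in its recess (518,250). Jaws (mid (606,226)) are centred over the saw-62 shank (602,260). Descend, grip, carry.

jog_arm(
  motion=[0, 0, 0.5, 0, 0, 0, -0.2, 0, 0, 0.4, 0, 0, 0, -0.2, 0, 0, 0.26, 0, 0, 0, -0.2, 0, 0, 0.12, 0, 0, 0, -0.2, 0, 0, 0, 0, 0, 0, -0.2, 0, 0, 0, 0, 0, 0, 1, 0, 0, 0, 0, 0, 0, 1, 0, 0, 0, 0, 0, 0, 1, 0, 0, 0, 0, 0, 0, 1, 0, 0, 0, 0, 0, 0, 1, 0, 0, 0, 0, 0, 0, 1],
  grip_force=40,
)

```text
time: 23.92
position: [0.4542, -0.2008, 0.0558]
tool_rot: [-0.0, 1.0, 0.0, -0.0]
ft_force: [-0.0, 0.1, -1.4]
grip_width: 0.0106
grip_force: 40.0
```

jog_arm(
  motion=[0, 0, -0.5, 0, 0, 0, 1, 0, 0, -1, 0, 0, 0, 1, -0.7, 0.04, 0, 0, 0, 0, 1, -0.7, 0.04, 0, 0, 0, 0, 1, -0.7, 0.04, 0, 0, 0, 0, 1, -0.7, 0.04, 0, 0, 0, 0, 1, -0.7, 0.04, 0, 0, 0, 0, 1, 0, 0, 0.5, 0, 0, 0, 1, 0, 0, 0, 0, 0, 0, 1, 0, 0, 0, 0, 0, 0, 1],
)

```text
time: 25.18
position: [0.5938, -0.1929, 0.0956]
tool_rot: [-0.0, 1.0, 0.0, -0.001]
ft_force: [-0.3, 0.8, -3.3]
grip_width: 0.0108
grip_force: 40.0
```

```bash
python3 look.py i.png
```

```text
top crop 369 191
scene crop 204 140
```

View pics/i.png

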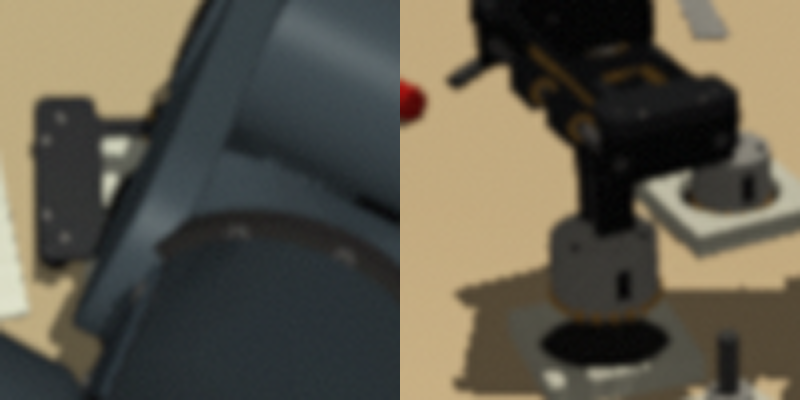

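Saw 62 hangs at (604,292) over its recess (opening about (605,332)). Aligned; lowering.

jog_arm(
  motion=[-0.02, 0, 0.3, 0, 0, 0, 1, 0, 0, 0.25, 0, 0, 0, 1, 0, 0, 0.15, 0, 0, 0, 1, 0, 0, 0.08, 0, 0, 0, 1, 0, 0, 0.04, 0, 0, 0, 1, 0, 0, 0.01, 0, 0, 0, 1, 0, 0, 0.01, 0, 0, 0, 1, 0, 0, 0, 0, 0, 0, 1, 0, 0, 0.01, 0, 0, 0, 1, 0, 0, 0, 0, 0, 0, 1],
)

```text
time: 26.52
position: [0.5953, -0.193, 0.062]
tool_rot: [-0.0, 1.0, -0.0, 0.0]
ft_force: [0.1, -0.8, -3.4]
grip_width: 0.0106
grip_force: 40.0
```

jog_arm(
  motion=[0, 0, 0.01, 0, 0, 0, 1, 0, 0, 0.01, 0, 0, 0, 1, 0, 0, 0, 0, 0, 0, 1],
)

```text
time: 26.9
position: [0.5954, -0.1929, 0.0617]
tool_rot: [-0.0, 1.0, -0.0, 0.0]
ft_force: [-0.7, 1.4, 2.6]
grip_width: 0.0106
grip_force: 40.0
```

jog_arm(
  motion=[0, 0, 0, 0, 0, 0, 0.6, 0, 0, 0, 0, 0, 0, 0.3, 0, 0, 0, 0, 0, 0, -0.2, 0, 0, 0, 0, 0, 0, -0.2, 0, 0, -0.7, 0, 0, 0, -0.2, 0, 0, -1, 0, 0, 0, -0.2, 0, 0, -1, 0, 0, 0, -0.2, 0, 0, -1, 0, 0, 0, -0.2, 0.5, -1, 0, 0, 0, 0, -0.2, 0.5, -1, 0, 0, 0, 0, -0.2, 0.5, -1, 0, 0, 0, 0, -0.2, 0.5, -1, 0, 0, 0, 0, -0.2],
)

```text
time: 28.4
position: [0.5147, -0.3542, 0.2092]
tool_rot: [-0.0, 1.0, -0.0, 0.0]
ft_force: [-0.0, 0.1, 0.0]
grip_width: 0.0522
grip_force: 0.0
```

jog_arm(
  motion=[0.5, -1, 0, 0, 0, 0, -0.2, 0.5, -1, 0, 0, 0, 0, -0.2, 0.5, -1, 0, 0, 0, 0, -0.2, 0.5, -1, 0, 0, 0, 0, -0.2, 0.3, -1, 0, 0, 0, 0, -0.2, 0, 0, 0, 0, 0, 0, -0.2, 0, 0, 0, 0, 0, 0, -0.2],
)

```text
time: 29.28
position: [0.4233, -0.5523, 0.2087]
tool_rot: [-0.0, 1.0, 0.001, -0.0]
ft_force: [-0.6, 0.6, -0.4]
grip_width: 0.0524
grip_force: 0.0
```

```bash
python3 - <<'E'
from h import *
a=robot.camera("top")[180:360,180:510]; b=robot.camera("scene")[160:360,220:480]
a=cv2.resize(a,(440,240)); a=cv2.resize(robot.camera("top")[180:360,200:510],(620,360),interpolation=cv2.INTER_CUBIC)
cv2.imwrite("pics/endt.png",a); cv2.imwrite("pics/ends.png",cv2.resize(b,None,fx=3,fy=3,interpolation=cv2.INTER_CUBIC))
E
```

```text
(no output)
```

View pics/ends.png

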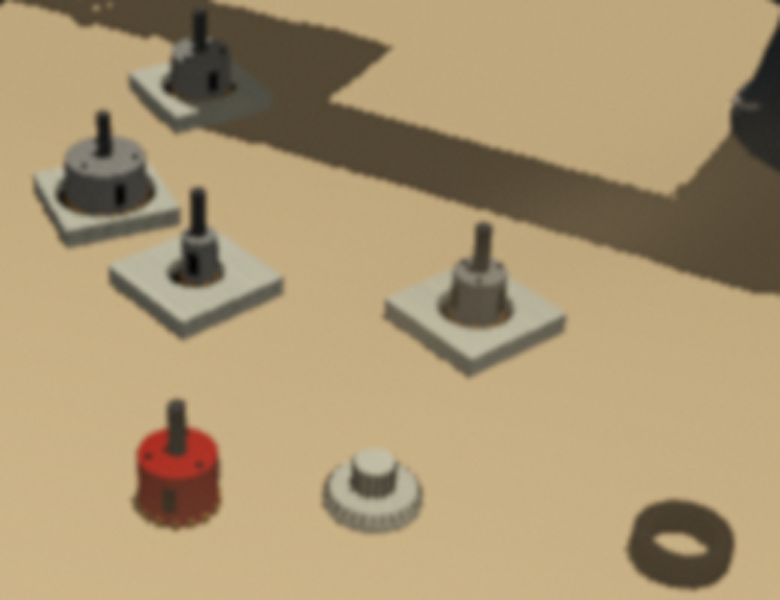

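View pics/endt.png

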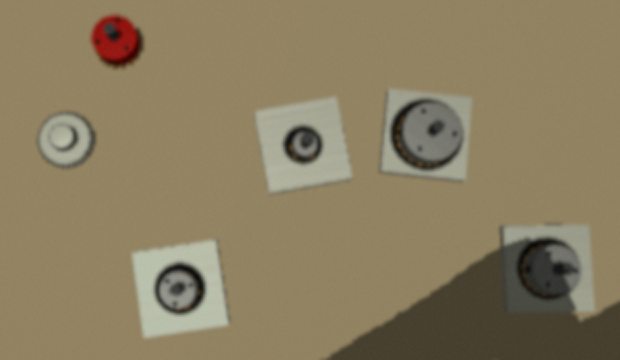

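Both views show all four saws upright in their own recesses: scene crop (200,255), (480,295), (200,70) and (103,175). The red look-alike, dial and tape have not moved, and the arm is clear.

```bash
python3 -c "
from rig import robot
print(robot.hand_in())"
```

```text
the job is handed in; nothing more can be done
None
```

All four hole saws stand upright, teeth down, each in its own holder; the dial, tape and red look-alike were left alone, and I handed the job in at about 29 s of the 96 s allowed.

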